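# Wedge the pastry mould tight in its bench frame

### The job

Slide the wooden pastry mould along the bench frame until you feel it seat against the steel stop bar, then stand yellow spacers one after another upright in the gap behind it until only a slot that the red wedge can close is left; leave spare spacers in the rack. Set the red wedge upright into that slot, sloping face against the sloping cheek, and press it down until it binds and the whole row is tight. Finish while still pressing firmly down on the wedge, so that it keeps the row squeezed: do not let go of it or back off at the end.

Things in the scene. Friction and masses are not known exactly. Their poses are not given: they have to be found in the camera images.
- frame: Aluminium bench frame, fixed: base plate 110 (x) x 240 (y) x 12 mm, origin at the centre of its underside, on the bench. Its y axis is the clamping direction: sloping cheek at the -y end, stop bar towards +y. Two low rails, tops 22 mm above the bench, run along y from y = -45 mm, 74 mm apart inside, centred on x = 0.
- cheek_foot (a point): The middle of the line where the cheek's inner face meets the top of the base plate (frame x = 0, y = -55, z = 12 mm). The cheek is 90 mm wide in x and rises to 87 mm above the bench; its face leans away towards the frame's -y by 0.3 mm per mm of height, so the slot is wider at the top. Axes as the frame
- stop: Dark steel stop bar, fixed across the frame: 70 (x) x 22 (y) x 50 mm tall, standing on the base plate. Origin at the foot of the middle of its inner face, the upright face that looks to the frame's -y and that the mould must touch; axes as the frame. Its place along the frame differs from run to run.
- mould: Loose wooden mould with two round hollows on top: 64 (x) x 90 (y) x 60 mm tall, 0.2 to 0.4 kg, origin at the centre of its underside, on the base plate (12 mm above the bench) between the rails; starts 6 to 14 mm short of the stop. Once seated, the gap at base level between its -y face and the cheek's foot is 20 to 44 mm. Axes as the frame.
- rack: Dark wooden rack, fixed: 80 (x) x 200 (y) mm, slot floors 10 mm above the bench, slot walls up to 32 mm above the bench. Origin at the centre of its underside. The spacers and the wedge stand in it across x, spacers at y = -20, 12, 44 and 76 mm, wedge at y = -72 mm.
- wedge: Loose red wedge, 0.1 kg, standing in the rack, axes as the rack's, 50 mm wide in x; origin at the centre of its 18 mm thick foot. The +y face is upright at y = +9 mm; the -y face slopes out from y = -9 mm by 0.3 mm per mm of height (as the cheek does), up to 75 mm height. In a slot g mm wide at base level it binds with its foot (18 - g) / 0.3 mm above the plate; loose if g is over 18.
- wedge_head (a point): Middle of the top of the wedge's grip block, 115 mm above its foot, at wedge y = -1 mm. The block is 40 (x) x 20 (y) mm, 40 mm tall. Let go of in its slot, the wedge stays there by friction, but the row is tight only while it is pressed down. The push fades as it settles: follow it down until a steady 15 to 20 N stays (under 6 N may not carry through to the stop)
- spacer0: Loose yellow plastic spacer, 50 (x) x 14 (y) x 88 mm tall, 55 g, standing upright in the rack; origin at the centre of its underside. One or two of the four are usually needed.
- spacer1: Loose yellow plastic spacer, 50 (x) x 14 (y) x 88 mm tall, 55 g, standing upright in the rack; origin at the centre of its underside. One or two of the four are usually needed.
- spacer2: Loose yellow plastic spacer, 50 (x) x 14 (y) x 88 mm tall, 55 g, standing upright in the rack; origin at the centre of its underside. One or two of the four are usually needed.
- spacer3: Loose yellow plastic spacer, 50 (x) x 14 (y) x 88 mm tall, 55 g, standing upright in the rack; origin at the centre of its underside. One or two of the four are usually needed.
- tin: Red biscuit tin, loose bystander, 84 x 114 x 128 mm tall, origin at the centre of its underside.
- bowl: Steel bowl, loose bystander, 120 mm across, 50 mm tall, origin at the centre of its underside.
- cutter: Brass ring cutter, loose bystander, 68 mm across, 35 mm tall, origin at the centre of its underside.
Not all that is in view belongs to the job. Leave any pink look-alike of the spacer3 alone. What is shaped like the mould but turquoise is not meant.

How it is judged:
By the outcome, as a careful person would: the job done as asked, in the order asked, and still so for the second after the job is handed in, while the arm keeps its last pose, push and grip.
It also fails if it takes over 72 s, if anything falls off the work surface, if the arm or the gripper's body presses on something with over 40 N, if the wrist force passes 120 N, or if a joint passes its speed limit or range.

### The arm

A 6-joint arm with a two-finger parallel gripper is mounted at the origin on the work surface. World frame = base frame: x ahead of the robot, y to its left, z up, the work surface at z = 0. Lengths are in mm, angles in rad, forces in N, time in s.
With the tool pointing down it reaches from about 325 to 850 mm from the base axis. Payload 4.4 kg.
Tool frame: the origin (TCP) lies on the centre line of the jaws, within the pads' length; the fingertips stand 11 mm ahead of it and the grasp point (between the pads) lies 8 mm behind it; y points along the fingers, z is the direction in which the jaws open and shut, and the axes are right-handed (so a half turn about y gives the same grasp; the last joint's range is limited). The gripper opens to 94 mm and grips with 3 to 60 N. Pads are 16 mm wide; open, the fingers measure 119 mm over their backs; the gripper's body (75 mm by 177 mm) begins 78 mm behind the grasp point.
Start: joints at [-1.363, 0.207, 1.542, -0, 1.393, -0.15], TCP at [201.9, -538.39, 216.447] pointing down, gripper open.
Joint ranges: [-2.73, 2.73], [-0.86, 2.22], [0.23, 2.46], [-1.11, 4.25], [0.08, 2.63], [-2.82, 2.82]. Speed limits (rad/s): [2.79, 2.79, 3.14, 3.14, 3.14, 3.14].

### API

Orientations are given as a unit quaternion [w, x, y, z].
In Python, from bench import env gives the robot as it stands.
- The arm moves only by the tool jog_arm, never from a script. Its argument "series" is one flat list of numbers, 6 for each row, row after row: the shift along the world's x, y, z as a fraction of full scale, then the turn, a rotation vector about the world's x, y, z as a fraction of full scale. A call has 1 to 20 rows; each row shifts and turns the commanded pose from where the row before left it; what a row does not reach is not made up. Full scale, the value 1, is 0.75 m for a shift and 45 degrees for a turn. A row lasts 1/12 s, in which the tool goes at most 41.7 mm and 7.16 degrees, less where a joint would pass 70% of its speed; a pose out of reach is approached as far as the arm can. A call with a number of a shift or a turn outside -1 to 1 is refused whole. A call with a gripper value outside its range is refused whole. "grip" is the opening, from 0 (shut) to 1 (fully open), set as the call begins (left out, the last holds). The fingers move at their own pace and stop on an object; "force" is the grip in N (left out, the last holds). Time passes only in rows, so rows that do not move let the fingers close. It gives the time, the measured TCP pose, the force and the opening at its end, in the units of the state.
- env.read_state(): the state, without advancing time (a new reading comes with each control period).
- env.snapshot(name): name is "scene" or "top" or "wrist"; returns a dict with "image" (384x512x3 uint8, red, green, blue), "camera_matrix" (3x3 intrinsics, pixels), "dist" ([k1, k2, p1, p2, k3] as OpenCV has them; the pictures are not rectified), "origin" and "rotation" of the camera in the world; the wrist camera has in their place "tool_from_camera" (4x4, takes a point from camera to tool coordinates, whose origin is the TCP and whose axes are the tool frame's). Camera axes: x right, y down, z forward; pixel columns grow to the right and rows downward; lengths in mm; the calibration is good to about 2 mm. A picture is of the moment at which its call begins: read the wrist's pose just before it. There is no depth.
- env.job_done(): hands the job in, once; it reports no verdict.
The state is a dict: "clock": time; "joint_pos": joint angles; "joint_velocities": joint speeds; "effort": joint torques, N m; "ee_pos": TCP position; "tcp_rot": TCP orientation; "wrist_force": force on the tool from outside, world axes, zero at the start; "ft_torque": the same for the moment, N m; "gripper_width": finger opening in mm.
Only numpy, scipy, OpenCV 4.12 (cv2) and the standard library are available. Lean on these libraries where they do the work, as an engineer would, in place of code of your own. Each camera call takes 0.05 s, during which the arm holds its last target. There are 200 camera calls.

## Working session

There is one attempt and no reset: what is moved stays moved. The work goes in short steps, Python scripts to look and compute and a tool call to move; the robot and the scene stay as the last step left them, time stands still between calls to the robot, and variables do not carry over. Pictures are saved under pics/ and viewed, about 8 in all and at most 12, crops included, and the job is handed in when it is done.

Besides the shell and the picture viewer there is one more tool, called after ">>>" as name(argument=value, ...) on one line, values as JSON. jog_arm: Moves the arm, as the interface text tells. Shift numbers are shares of 0.75 m and turn numbers shares of 45 degrees, none past 1 either way. Its arguments: {"type":"object","properties":{"series":{"type":"array"},"grip":{"type":"number"},"force":{"type":"number"}},"required":["series"]}

```bash
ls; mkdir -p pics
python3 - <<'E'
from bench import env
import cv2,pickle
s=env.read_state();print({k:s[k] for k in('clock','ee_pos','tcp_rot','gripper_width','wrist_force')})
d={}
for n in('scene','top'):
    d[n]=env.snapshot(n);cv2.imwrite(f'pics/{n}0.png',d[n]['image'][:,:,::-1])
    print(n,d[n]['camera_matrix'],d[n]['dist'],d[n]['origin'],d[n]['rotation'])
pickle.dump(d,open('d0.pkl','wb'))
E
```

```text
pics
{'clock': 0.0, 'ee_pos': array([ 201.74135584, -537.62263799,  215.30517615]), 'tcp_rot': array([ 0.12614272, -0.12621318,  0.69654859, -0.69496641]), 'gripper_width': 93.99179175509043, 'wrist_force': array([-0.08468029,  0.19354717,  0.60677839])}
scene [[452.44849061   0.         259.17430043]
 [  0.         452.44849061 196.06386781]
 [  0.           0.           1.        ]] [-0.03773953  0.          0.          0.          0.        ] [1285.36229978  411.48298497  949.43148286] [-0.19589036  0.49307305  0.79125284 -0.3040146 ]
top [[357.33968382   0.         255.75418561]
 [  0.         357.33968382 191.95154338]
 [  0.           0.           1.        ]] [0.0016915 0.        0.        0.        0.       ] [ 415.84856703  116.33176928 1042.79569238] [ 0.05418842 -0.70107879  0.70879741 -0.05619945]
```

View pics/top0.png

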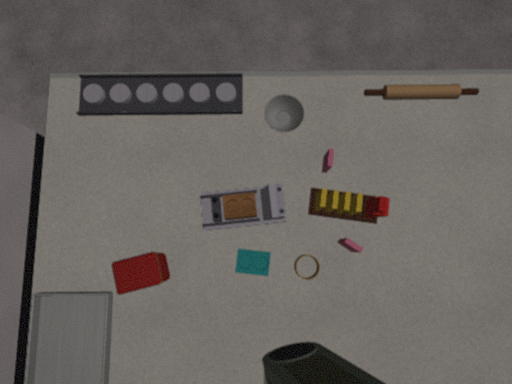

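View pics/scene0.png

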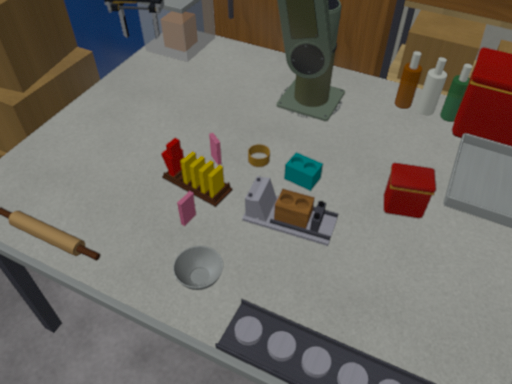

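The top view shows the frame at about (243,207) with the brown mould on it, cheek at (272,203) and stop at (212,208). The rack is at about (348,205), with four yellow spacers at x=323–360 and the red wedge at (381,206). The look-alikes are pink pieces at (330,158) and (351,244) and a turquoise block at (253,262); the tin, bowl and cutter are bystanders.

```bash
cat > h.py <<'E'
import numpy as np,cv2
from scipy.spatial.transform import Rotation as R
def q2R(q): return R.from_quat(np.roll(q,-1)).as_matrix()
def pose(snap,state=None):
    if 'origin' in snap: return q2R(snap['rotation']),np.array(snap['origin'])
    T=np.array(snap['tool_from_camera']); Q=q2R(state['tcp_rot'])
    return Q@T[:3,:3],Q@T[:3,3]+np.array(state['ee_pos'])
def cast(snap,uv,z,state=None):
    A,o=pose(snap,state)
    n=cv2.undistortPoints(np.float64(uv).reshape(-1,1,2),snap['camera_matrix'],np.array(snap['dist'])).reshape(-1,2)
    d=np.c_[n,np.ones(len(n))]@A.T
    return o+d*((z-o[2])/d[:,2])[:,None]
def proj(snap,P,state=None):
    A,o=pose(snap,state)
    return cv2.projectPoints(((np.float64(P).reshape(-1,3)-o)@A),np.zeros(3),np.zeros(3),snap['camera_matrix'],np.array(snap['dist']))[0].reshape(-1,2)
def mask(img,name):
    h=cv2.cvtColor(img,cv2.COLOR_RGB2HSV)
    lo,hi={'yellow':((22,140,60),(35,255,255)),'brown':((8,100,50),(18,255,255)),'red':((0,190,60),(5,255,255))}[name]
    return cv2.inRange(h,lo,hi)
def blobs(m,amin=20):
    c,_=cv2.findContours(m,cv2.RETR_EXTERNAL,cv2.CHAIN_APPROX_NONE)
    return [x for x in c if cv2.contourArea(x)>amin]
E
python3 - <<'E'
from h import *; import pickle
from bench import env
d=pickle.load(open('d0.pkl','rb'))['top']
for n,z in(('yellow',98),('brown',72),('red',125)):
    for c in blobs(mask(d['image'],n)):
        r=cv2.minAreaRect(c);print(n,np.round(r[0],1),np.round(r[1],1),round(r[2]),cast(d,r[0],z).round())
s=env.read_state();w=env.snapshot('wrist')
print(w['camera_matrix'],w['dist'],np.round(w['tool_from_camera'],3)); print(q2R(s['tcp_rot']).round(3))
E
```

```text
yellow [344.8 202.1] [34.3 20.9] 5 [[ 535. -124.   98.]]
yellow [321.2 199.1] [10.2 20.9] 6 [[544. -62.  98.]]
brown [239.1 205.2] [24.  31.6] 84 [[533. 159.  72.]]
brown [424.   91.5] [13. 76.] 90 [[ 856. -375.   72.]]
red [136.5 272.6] [30.6 44.9] 76 [[359. 414. 125.]]
red [380.  206.5] [17. 14.] 90 [[ 519. -208.  125.]]
[[288.95199713   0.         260.25172353]
 [  0.         288.95199713 190.13700152]
 [  0.           0.           1.        ]] [-0.06522731  0.          0.          0.          0.        ] [[-0.00000e+00  9.73000e-01  2.31000e-01 -6.66830e+01]
 [ 1.00000e-03 -2.31000e-01  9.73000e-01 -1.67865e+02]
 [ 1.00000e+00  1.00000e-03 -1.00000e-03 -1.07200e+00]
 [ 0.00000e+00  0.00000e+00  0.00000e+00  1.00000e+00]]
[[-0.936 -0.     0.351]
 [-0.351  0.002 -0.936]
 [-0.    -1.    -0.002]]
```

>>> jog_arm(series=[0.0296, 0.0372, 0, 0, 0, 0.0889, 0.0296, 0.0372, 0, 0, 0, 0.0889, 0.0296, 0.0372, 0, 0, 0, 0.0889, 0.0296, 0.0372, 0, 0, 0, 0.0889, 0.0296, 0.0372, 0, 0, 0, 0.0889, 0.0296, 0.0372, 0, 0, 0, 0.0889, 0.0296, 0.0372, 0, 0, 0, 0.0889, 0.0296, 0.0372, 0, 0, 0, 0.0889, 0.0296, 0.0372, 0, 0, 0, 0.0889, 0.0296, 0.0372, 0, 0, 0, 0.0889, 0.0296, 0.0372, 0, 0, 0, 0.0889, 0.0296, 0.0372, 0, 0, 0, 0.0889, 0.0296, 0.0372, 0, 0, 0, 0.0889, 0.0296, 0.0372, 0, 0, 0, 0.0889, 0.0296, 0.0372, 0, 0, 0, 0.0889, 0, 0, 0, 0, 0, 0, 0, 0, 0, 0, 0, 0])

```text
clock: 1.57
ee_pos: [535.3, -118.3, 215.9]
tcp_rot: [0.458, -0.458, 0.539, -0.538]
wrist_force: [-0.1, -1.1, -0.3]
gripper_width: 94.0
```

```bash
cat > look.py <<'E'
import sys,pickle
from h import *
from bench import env
s=env.read_state();w=env.snapshot('wrist');n=sys.argv[1]
pickle.dump((s,w),open(n+'.pkl','wb'));cv2.imwrite(f'pics/{n}.png',w['image'][:,:,::-1])
print(s['clock'],s['ee_pos'].round(1),q2R(s['tcp_rot']).round(3)[:,2],s['wrist_force'].round(1))
for c_,z in(('yellow',98),('brown',72),('red',125)):
    for c in blobs(mask(w['image'],c_),150):
        r=cv2.minAreaRect(c);b=cast(w,cv2.boxPoints(r),z,s)
        print(c_,np.round(r[0]),np.round(r[1]),round(r[2]),b[:,:2].mean(0).round(1))
E
python3 look.py rack
```

```text
1.5667 [ 535.3 -118.3  215.9] [ 0.987 -0.161 -0.001] [-0.1 -1.1 -0.3]
yellow [268. 195.] [82. 51.] 90 [ 540.9 -125.9]
yellow [267. 137.] [17. 52.] 88 [549.6 -66.4]
brown [266. 188.] [143.  59.] 90 [ 539.1 -126.9]
brown [104. 138.] [57. 25.] 39 [375.1 -40.1]
brown [132. 118.] [50. 20.] 62 [411.7 -24.5]
red [268. 254.] [31. 41.] 90 [ 532.5 -175.9]
```

View pics/rack.png

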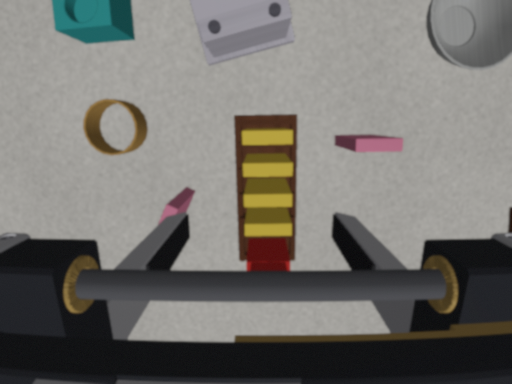

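The wrist view shows the rack at (236–297, 115–260). The four yellow tops are at rows 137, 158, 188 and 222, column ≈268, and the red wedge is at (268,254). The pink look-alikes are on the bench at (370,144) and (178,204), outside the rack. Next I look over the frame.

>>> jog_arm(series=[0, 0.0447, 0, 0, 0, 0.0367, 0, 0.0447, 0, 0, 0, 0.0367, 0, 0.0447, 0, 0, 0, 0.0367, 0, 0.0447, 0, 0, 0, 0.0367, 0, 0.0447, 0, 0, 0, 0.0367, 0, 0.0447, 0, 0, 0, 0.0367, 0, 0.0447, 0, 0, 0, 0.0367, 0, 0.0447, 0, 0, 0, 0.0367, 0, 0, 0, 0, 0, 0, 0, 0, 0, 0, 0, 0])

```text
clock: 2.45
ee_pos: [534.5, 148.1, 216.3]
tcp_rot: [-0.516, 0.517, -0.483, 0.483]
wrist_force: [-0.1, -0.4, -0.5]
gripper_width: 93.8
```

```bash
python3 look.py frame
python3 - <<'E'
from h import *; import pickle
s,w=pickle.load(open('rack.pkl','rb'))
h=cv2.cvtColor(w['image'],cv2.COLOR_RGB2HSV)
print(h[100:265:3,268].tolist())
E
```

```text
2.45 [534.5 148.1 216.3] [ 0.998  0.066 -0.001] [-0.1 -0.4 -0.5]
yellow [260. 326.] [19. 39.] 90 [545.3 -13.7]
brown [258. 327.] [50. 39.] 13 [544.1 -38.1]
brown [261. 173.] [81. 59.] 88 [533.8 160. ]
[[20, 9, 166], [21, 11, 166], [20, 9, 164], [20, 9, 165], [20, 9, 168], [11, 53, 105], [9, 144, 78], [10, 149, 72], [10, 148, 76], [16, 158, 84], [25, 173, 147], [25, 166, 183], [25, 165, 182], [25, 167, 182], [25, 166, 180], [20, 163, 111], [11, 145, 79], [10, 145, 81], [23, 178, 96], [24, 182, 101], [24, 182, 101], [24, 173, 158], [25, 166, 181], [25, 166, 181], [25, 166, 181], [25, 167, 174], [22, 176, 97], [24, 186, 100], [24, 184, 100], [24, 180, 102], [24, 186, 100], [24, 179, 124], [25, 168, 179], [25, 168, 181], [25, 166, 181], [25, 170, 176], [24, 180, 109], [24, 179, 101], [24, 184, 100], [24, 184, 101], [24, 179, 101], [24, 180, 132], [25, 168, 179], [25, 167, 180], [25, 168, 181], [24, 171, 155], [4, 180, 82], [1, 210, 85], [1, 205, 86], [0, 216, 84], [0, 210, 85], [0, 210, 85], [1, 210, 85], [0, 205, 86], [0, 205, 91]]
```

View pics/frame.png

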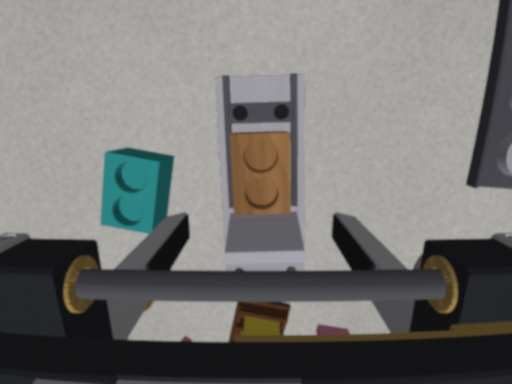

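Frame view: the mould top spans (231–291, 133–215), the stop top is at rows 103–122, the cheek's inner face is at rows 213–250 and its top at rows 250–268. The turquoise block at (137,190) is the look-alike and is off the frame.

Run:
```python
from h import *; import pickle
s,w=pickle.load(open('rack.pkl','rb'))
h=cv2.cvtColor(w['image'],cv2.COLOR_RGB2HSV)
m=cv2.inRange(h,(20,140,140),(32,255,255))
P=[]
for c in sorted(blobs(m,150),key=lambda c:c[:,0,1].mean()):
    M=cv2.moments(c);u=(M['m10']/M['m00'],M['m01']/M['m00']);P.append(cast(w,u,98,s)[0,:2]);print(np.round(u,1),np.round(cv2.minAreaRect(c)[1],1),P[-1].round(1))
P=np.array(P);ry=np.array([76,44,12,-20.]);A=np.c_[np.ones(4),ry]
f=np.linalg.lstsq(A,P,rcond=None)[0];print('rack o',f[0].round(1),'yax',f[1].round(3),'yaw',np.degrees(np.arctan2(-f[1][0],f[1][1])).round(2)); y=f[1]/np.linalg.norm(f[1])
print('fit res',(A@f-P).round(1).tolist(),'wedge foot',(f[0]-72*y).round(1),'head',(f[0]-73*y).round(1), [ (f[0]+k*y).round(1).tolist() for k in ry])
s,w=pickle.load(open('frame.pkl','rb'))
g=cv2.GaussianBlur(cv2.cvtColor(w['image'],cv2.COLOR_RGB2GRAY),(0,0),.8).astype(float)
def edges(p,o,t=5):
    d=np.gradient(p);r=[]
    for i in range(1,len(d)-1):
        if abs(d[i])>t and abs(d[i])>=abs(d[i-1]) and abs(d[i])>abs(d[i+1]):
            a,b,c=np.abs(d[i-1:i+2]);r.append((round(float(o+i+.5*(a-c)/(a-2*b+c)),1),int(d[i])))
    return r
for c in(245,261,277): print('col',c,edges(g[60:275,c-2:c+3].mean(1),60))
for r in(90,127,150,175,195,235,258): print('row',r,edges(g[r-2:r+3,205:320].mean(0),205))
```

```text
[267. 137.] [50. 14.] [549.7 -66.7]
[267.3 169.4] [13. 49.] [545.  -98.4]
[267.3 200.1] [13. 47.] [ 540.1 -129.7]
[268.3 229.4] [12. 46.] [ 536.2 -161.4]
rack o [ 538.7 -141.7] yax [0.142 0.986] yaw -8.2
fit res [[-0.1, -0.0], [0.0, 0.1], [0.4, -0.1], [-0.3, 0.0]] wedge foot [ 528.5 -212.9] head [ 528.3 -213.9] [[549.6, -66.4], [545.0, -98.1], [540.5, -129.8], [535.9, -161.5]]
col 245 [(102.3, -21), (122.7, 21), (131.4, -19), (251.6, 18), (270.3, -26)]
col 261 [(74.0, -5), (102.0, -24), (122.2, 21), (130.9, -19), (169.0, -10), (172.6, 11), (204.2, -11), (208.9, 13), (251.1, 18), (270.6, -28)]
col 277 [(101.5, -21), (121.7, 22), (130.3, -17), (133.2, 5), (250.7, 18), (270.6, -28)]
row 90 [(222.5, -20), (229.5, 22), (289.9, -22), (296.8, 20)]
row 127 [(224.4, -21), (231.2, 23), (290.1, -23), (297.0, 21)]
row 150 [(225.7, -22), (230.1, 6), (290.6, -13), (297.1, 21)]
row 175 [(227.0, -22), (231.5, 5), (290.7, -14), (296.9, 22)]
row 195 [(228.1, -22), (232.6, 5), (243.9, -8), (247.6, 6), (274.7, -8), (278.2, 9), (290.4, -10), (296.9, 23)]
row 235 [(226.8, -15), (301.1, 16)]
row 258 []
```

Run:
```python
from h import *; import pickle
s,w=pickle.load(open('frame.pkl','rb'))
print('cam',pose(w,s)[1].round(1))
E_={90:(222.5,229.5,289.9,296.8),127:(224.4,231.2,290.1,297),150:(225.7,230.1,290.6,297.1),175:(227,231.5,290.7,296.9),195:(228.1,232.6,290.4,296.9)}
for k in range(4):
    for z in(12,22,72):
        p=cast(w,[(v[k],r) for r,v in E_.items()],z,s)[:,:2]; a=np.polyfit(p[:3 if z==12 else 5,1],p[:3 if z==12 else 5,0],1);print(k,z,p[:,0].round(1),'yaw',np.degrees(-np.arctan(a[0])).round(2),'x@200',np.polyval(a,200).round(1))
for nm,r,z in(('base end',74,12),('stopfar',102,62),('stopin top',122.2,62),('stopin foot',122.2,12),('mould foot',130.9,12),('mould top',130.9,72),('mouldtop',133.2,72),('cheek top in',251.1,87),('cheek top out',270.6,87)):
    print(nm,cast(w,(261,r),z,s)[0].round(1))
for r in(123,):
    for a in((245,122.7,277,121.7,62),(245,131.4,277,130.3,72),(245,251.6,277,250.7,87),(245,102.3,277,101.5,62)):
        p=cast(w,[a[:2],a[2:4]],a[4],s);d=p[1]-p[0];print('yaw',np.degrees(np.arctan2(d[1],d[0])).round(2))
im=w['image'][60:290,200:330,::-1];cv2.imwrite('pics/frz.png',cv2.resize(im,None,fx=2.6,fy=2.6,interpolation=cv2.INTER_CUBIC))
```

```text
cam [530.2 215.5 384.1]
0 12 [480.5 484.7 487.6 490.6 493.2] yaw 5.53 x@200 485.4
0 22 [481.8 486.  488.7 491.7 494.2] yaw 5.47 x@200 486.6
0 72 [488.5 492.1 494.5 497.  499.1] yaw 5.47 x@200 492.8
1 12 [489.1 493.3 493.2 496.5 499.2] yaw 3.4 x@200 492.6
1 22 [490.2 494.3 494.2 497.4 500. ] yaw 4.08 x@200 493.9
1 72 [495.7 499.3 499.2 501.9 504.2] yaw 4.08 x@200 499.0
2 12 [563.4 567.5 570.7 573.8 575.8] yaw 5.65 x@200 568.9
2 22 [562.5 566.5 569.6 572.6 574.6] yaw 5.44 x@200 567.8
2 72 [558.  561.5 564.2 566.7 568.5] yaw 5.44 x@200 562.8
3 12 [571.9 576.2 579.1 581.9 584.5] yaw 5.56 x@200 577.5
3 22 [570.8 575.  577.7 580.5 583. ] yaw 5.38 x@200 576.1
3 72 [565.2 568.8 571.2 573.5 575.7] yaw 5.38 x@200 570.0
base end [526.6 273.   12. ]
stopfar [529.  236.6  62. ]
stopin top [530.4 215.4  62. ]
stopin foot [530.5 215.3  12. ]
mould foot [531.2 204.6  12. ]
mould top [531.  206.3  72. ]
mouldtop [531.2 203.9  72. ]
cheek top in [539.8  75.7  87. ]
cheek top out [541.5  51.6  87. ]
yaw 5.59
yaw 5.77
yaw 5.62
yaw 5.22
```

View pics/frz.png

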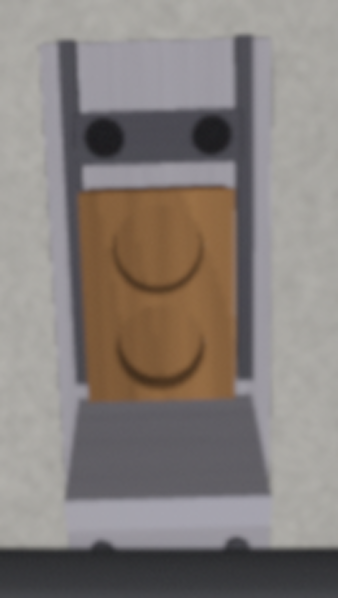

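The enlarged crop confirms the brown mould sits between the rails, about 11 mm short of the stop, with the cheek at the near end. The frame yaw is ≈5.5° and the gap once seated is ≈27.5 mm. That takes one spacer and leaves a 13.5 mm slot, so the wedge foot should end ≈15 mm above the plate. Now I grip the mould across its width.

>>> jog_arm(series=[0, 0.0025, -0.0371, 0, 0, 0.0063, 0, 0.0025, -0.0371, 0, 0, 0.0063, 0, 0.0025, -0.0371, 0, 0, 0.0063, 0, 0.0025, -0.0371, 0, 0, 0.0063, 0, 0.0025, -0.0371, 0, 0, 0.0063, 0, 0.0025, -0.0371, 0, 0, 0.0063, 0, 0, 0, 0, 0, 0, 0, 0, 0, 0, 0, 0])

```text
clock: 3.17
ee_pos: [533.5, 157.3, 48.1]
tcp_rot: [-0.521, 0.524, -0.477, 0.475]
wrist_force: [0.1, 0.2, 1.5]
gripper_width: 94.0
```

>>> jog_arm(series=[0, 0, 0, 0, 0, 0, 0, 0, 0, 0, 0, 0, 0, 0, 0, 0, 0, 0, 0, 0, 0, 0, 0, 0, 0, 0, 0, 0, 0, 0, 0, 0, 0, 0, 0, 0], grip=0.6, force=12)

```text
clock: 3.67
ee_pos: [535.5, 159.6, 50.7]
tcp_rot: [0.524, -0.523, 0.475, -0.476]
wrist_force: [-1.1, -0.8, 5.5]
gripper_width: 63.6
```

>>> jog_arm(series=[-0.0002, 0.0024, 0, 0, 0, 0, -0.0002, 0.0024, 0, 0, 0, 0, -0.0002, 0.0024, 0, 0, 0, 0, -0.0002, 0.0024, 0, 0, 0, 0, -0.0002, 0.0024, 0, 0, 0, 0, 0, 0, 0, 0, 0, 0, 0, 0, 0, 0, 0, 0])

```text
clock: 4.25
ee_pos: [535.6, 168.4, 50.7]
tcp_rot: [0.524, -0.523, 0.474, -0.476]
wrist_force: [1.0, -2.0, 5.3]
gripper_width: 63.8
```

>>> jog_arm(series=[-0.0001, 0.001, 0, 0, 0, 0, -0.0001, 0.001, 0, 0, 0, 0, 0, 0, 0, 0, 0, 0])

```text
clock: 4.5
ee_pos: [535.5, 169.6, 50.7]
tcp_rot: [0.524, -0.523, 0.474, -0.476]
wrist_force: [1.1, -2.6, 5.2]
gripper_width: 63.8
```

>>> jog_arm(series=[-0.0001, 0.001, 0, 0, 0, 0, -0.0001, 0.001, 0, 0, 0, 0, 0, 0, 0, 0, 0, 0])

```text
clock: 4.75
ee_pos: [535.4, 170.4, 50.7]
tcp_rot: [0.524, -0.523, 0.474, -0.477]
wrist_force: [-0.0, -5.3, 5.7]
gripper_width: 63.9
```

>>> jog_arm(series=[-0.0001, 0.001, 0, 0, 0, 0, 0, 0, 0, 0, 0, 0])

```text
clock: 4.92
ee_pos: [535.4, 170.4, 50.7]
tcp_rot: [-0.523, 0.524, -0.474, 0.477]
wrist_force: [0.3, -7.2, 6.5]
gripper_width: 64.1
```

>>> jog_arm(series=[-0.0001, 0.0012, 0, 0, 0, 0, -0.0001, 0.0012, 0, 0, 0, 0, 0, 0, 0, 0, 0, 0])

```text
clock: 5.17
ee_pos: [535.4, 170.9, 50.6]
tcp_rot: [-0.523, 0.524, -0.473, 0.478]
wrist_force: [1.5, -10.7, 5.5]
gripper_width: 63.8
```

>>> jog_arm(series=[0, 0, 0, 0, 0, 0, 0, 0, 0, 0, 0, 0, 0, 0, 0, 0, 0, 0, 0, 0, 0.0444, 0, 0, 0, 0, 0, 0.0444, 0, 0, 0, 0, 0, 0.0444, 0, 0, 0, 0.0027, -0.0452, 0, 0, 0, -0.0435, 0.0027, -0.0452, 0, 0, 0, -0.0435, 0.0027, -0.0452, 0, 0, 0, -0.0435, 0.0027, -0.0452, 0, 0, 0, -0.0435, 0.0027, -0.0452, 0, 0, 0, -0.0435, 0.0027, -0.0452, 0, 0, 0, -0.0435, 0.0027, -0.0452, 0, 0, 0, -0.0435, 0, 0, 0, 0, 0, 0, 0, 0, 0, 0, 0, 0], grip=0.95)

```text
clock: 6.42
ee_pos: [547.7, -64.2, 149.0]
tcp_rot: [0.462, -0.462, 0.536, -0.535]
wrist_force: [0.8, 0.3, -1.2]
gripper_width: 89.2
```

>>> jog_arm(series=[0, 0, 0, 0, 0, 0, 0, 0, 0, 0, 0, 0, 0, 0, 0, 0, 0, 0], grip=0.745)

```text
clock: 6.67
ee_pos: [547.6, -61.6, 149.2]
tcp_rot: [0.463, -0.463, 0.534, -0.534]
wrist_force: [-0.3, -0.3, -0.1]
gripper_width: 73.3
```

```bash
python3 look.py r2
python3 - <<'E'
from h import *; import pickle
s,w=pickle.load(open('r2.pkl','rb'))
h=cv2.cvtColor(w['image'],cv2.COLOR_RGB2HSV)
m=cv2.inRange(h,(20,140,140),(32,255,255))
for c in blobs(m,150):
    M=cv2.moments(c);u=(M['m10']/M['m00'],M['m01']/M['m00']);print(np.round(u,1),np.round(cv2.boundingRect(c)),cast(w,u,98,s)[0,:2].round(1))
z=q2R(s['tcp_rot'])[:,2];print('yaw',np.degrees(np.arctan2(z[1],z[0])), q2R(s['tcp_rot']).round(3))
E
```

```text
6.6667 [547.6 -61.6 149.2] [ 0.99  -0.141 -0.001] [-0.3 -0.3 -0.1]
yellow [264. 314.] [22. 57.] 90 [ 536.5 -157.3]
yellow [264. 227.] [86. 63.] 90 [548.3 -78.1]
brown [264. 220.] [101.  69.] 90 [547.3 -81.3]
brown [ 73. 188.] [60. 38.] 63 [381.8 -27. ]
brown [106. 168.] [60. 28.] 53 [417.9 -14.2]
red [262. 330.] [ 6. 43.] 90 [ 536.2 -151.6]
[263.3 317.9] [236 311  56  14] [ 535.8 -161. ]
[263.6 251.7] [234 244  61  16] [544.8 -97.8]
[264.5 215. ] [234 207  62  17] [549.9 -66.5]
yaw -8.09541551952581 [[-0.141 -0.     0.99 ]
 [-0.99   0.    -0.141]
 [-0.    -1.    -0.001]]
```

>>> jog_arm(series=[0.0014, -0.0032, 0, 0, 0, 0, 0.0014, -0.0032, -0.0171, 0, 0, 0, 0, 0, -0.0171, 0, 0, 0, 0, 0, -0.0171, 0, 0, 0, 0, 0, -0.0171, 0, 0, 0, 0, 0, -0.0171, 0, 0, 0, 0, 0, 0, 0, 0, 0, 0, 0, 0, 0, 0, 0])

```text
clock: 7.38
ee_pos: [548.8, -67.6, 83.8]
tcp_rot: [0.462, -0.463, 0.535, -0.534]
wrist_force: [0.5, 0.6, 0.5]
gripper_width: 69.6
```

>>> jog_arm(series=[0, 0, 0, 0, 0, 0, 0, 0, 0, 0, 0, 0, 0, 0, 0, 0, 0, 0, 0, 0, 0, 0, 0, 0, 0, 0, 0, 0, 0, 0], grip=0.45, force=25)

```text
clock: 7.8
ee_pos: [550.6, -68.2, 86.1]
tcp_rot: [-0.463, 0.463, -0.534, 0.535]
wrist_force: [-0.5, 0.0, 1.8]
gripper_width: 49.8
```

>>> jog_arm(series=[0, 0, 0.02, 0, 0, 0, 0, 0, 0.025, 0, 0, 0, 0, 0, 0.04, 0, 0, 0, 0, 0, 0.04, 0, 0, 0, -0.0024, 0.0402, 0, 0, 0, 0.0504, -0.0024, 0.0402, 0, 0, 0, 0.0504, -0.0024, 0.0402, 0, 0, 0, 0.0504, -0.0024, 0.0402, 0, 0, 0, 0.0504, -0.0024, 0.0402, 0, 0, 0, 0.0504, -0.0024, 0.0402, 0, 0, 0, 0.0504, 0, 0, 0, 0, 0, 0, 0, 0, 0, 0, 0, 0, 0, 0, 0, 0, 0, 0])

```text
clock: 8.88
ee_pos: [539.1, 112.5, 179.0]
tcp_rot: [-0.523, 0.523, -0.476, 0.476]
wrist_force: [-0.1, -0.9, -1.0]
gripper_width: 49.5
```

```bash
python3 look.py f2
python3 - <<'E'
from h import *; import pickle
s,w=pickle.load(open('f2.pkl','rb'))
z=q2R(s['tcp_rot'])[:,2];print('yaw',np.degrees(np.arctan2(z[1],z[0])))
E
```

```text
8.8833 [539.1 112.5 179. ] [ 0.996  0.094 -0.   ] [-0.1 -0.9 -1. ]
yellow [260. 221.] [54. 88.] 90 [540.6  91.8]
brown [252. 324.] [57. 35.] 13 [544.6 -39.7]
brown [262. 131.] [96. 69.] 90 [535.5 170.5]
yaw 5.388963125392159
```

View pics/f2.png

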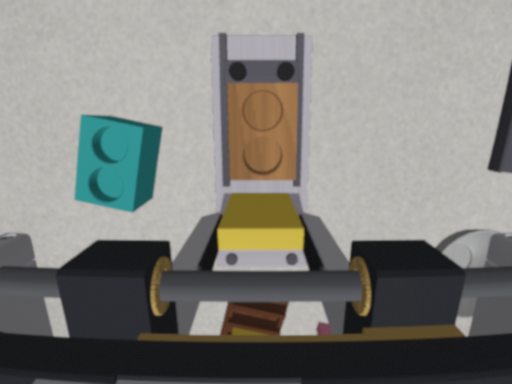

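The mould now touches the stop (top rows 83–181, no gap to the stop). The held spacer is upright and square, with its foot edge at row 195 and its top at rows 223–248, above the gap.

Run:
```python
from h import *; import pickle
s,w=pickle.load(open('f2.pkl','rb'))
g=cv2.GaussianBlur(w['image'].astype(float),(0,0),.7)
for c in(245,262,279):
    p=g[40:262,c-2:c+3].mean(1);d=np.abs(np.gradient(p,axis=0)).sum(1)
    print(c,[(40+i,int(d[i])) for i in range(1,len(d)-1) if d[i]>18 and d[i]>=d[i-1] and d[i]>d[i+1]])
for n,r,z in(('stop far',61,62),('mould+y',83,72),('mould-y',181,72),('sp foot',194.5,103),('sp front top',223,191),('sp back top',248,191)):
    print(n,r,cast(w,(262,r),z,s)[0].round(1))
for r,z in((205,0),):
    p=g[205,200:320];d=np.abs(np.gradient(p,axis=0)).sum(1);print([(200+i,int(d[i])) for i in range(1,119) if d[i]>25 and d[i]>=d[i-1] and d[i]>d[i+1]])
```

```text
245 [(60, 70), (78, 21), (83, 28), (180, 53), (193, 70), (228, 51), (250, 40)]
262 [(60, 70), (82, 29), (131, 19), (171, 31), (175, 40), (180, 46), (193, 75), (228, 51), (249, 40)]
279 [(60, 73), (79, 31), (82, 37), (180, 39), (193, 71), (228, 51), (249, 40)]
stop far 61 [528.8 235.4  62. ]
mould+y 83 [530.8 214.5  72. ]
mould-y 181 [539.5 124.3  72. ]
sp foot 194.5 [539.9 118.6 103. ]
sp front top 223 [538.9 124.  191. ]
sp back top 248 [540.4 108.7 191. ]
[(221, 53), (301, 53)]
```

>>> jog_arm(series=[0, 0, -0.02, 0, 0, 0, 0, 0, -0.02, 0, 0, 0, 0, 0, -0.02, 0, 0, 0, 0, 0, -0.02, 0, 0, 0, 0, 0, -0.02, 0, 0, 0, 0, 0, -0.014, 0, 0, 0, 0, 0, 0, 0, 0, 0, 0, 0, 0, 0, 0, 0, 0, 0, 0, 0, 0, 0])

```text
clock: 9.68
ee_pos: [540.0, 112.4, 94.4]
tcp_rot: [0.523, -0.522, 0.476, -0.477]
wrist_force: [-0.1, -0.4, -0.7]
gripper_width: 49.9
```

>>> jog_arm(series=[0, 0, -0.002, 0, 0, 0, 0, 0, -0.002, 0, 0, 0, 0, 0, 0, 0, 0, 0])

```text
clock: 9.93
ee_pos: [539.4, 113.0, 91.0]
tcp_rot: [0.523, -0.523, 0.476, -0.476]
wrist_force: [0.2, -0.1, -1.2]
gripper_width: 49.8
```

>>> jog_arm(series=[0, 0, -0.0015, 0, 0, 0, 0, 0, -0.0015, 0, 0, 0, 0, 0, 0, 0, 0, 0, 0, 0, 0, 0, 0, 0])

```text
clock: 10.27
ee_pos: [539.1, 113.0, 88.3]
tcp_rot: [-0.523, 0.523, -0.476, 0.476]
wrist_force: [-0.6, 0.0, -1.6]
gripper_width: 50.0
```

>>> jog_arm(series=[0, 0, -0.001, 0, 0, 0, 0, 0, 0, 0, 0, 0])

```text
clock: 10.43
ee_pos: [539.1, 112.9, 88.2]
tcp_rot: [-0.523, 0.523, -0.476, 0.476]
wrist_force: [-2.1, -0.7, 3.7]
gripper_width: 49.8
```

Floor contact (3.7 N up). Now I nudge the spacer against the mould.

>>> jog_arm(series=[0, 0.0015, 0.0007, 0, 0, 0, -0.0001, 0.0015, 0, 0, 0, 0, -0.0001, 0.0015, 0, 0, 0, 0, 0, 0, 0, 0, 0, 0, 0, 0, 0, 0, 0, 0])

```text
clock: 10.85
ee_pos: [539.3, 116.3, 88.2]
tcp_rot: [0.523, -0.523, 0.476, -0.476]
wrist_force: [-0.3, -0.0, 1.3]
gripper_width: 49.6
```

>>> jog_arm(series=[-0.0001, 0.001, 0, 0, 0, 0, 0, 0.001, 0, 0, 0, 0, 0, 0, 0, 0, 0, 0])

```text
clock: 11.1
ee_pos: [539.2, 117.1, 88.2]
tcp_rot: [-0.523, 0.523, -0.475, 0.476]
wrist_force: [-0.0, -4.4, 1.5]
gripper_width: 50.1
```

>>> jog_arm(series=[0, 0, 0, 0, 0, 0, 0, 0, 0, 0, 0, 0, 0, 0, 0, 0, 0, 0, 0, 0, 0.0365, 0, 0, 0, 0, 0, 0.0365, 0, 0, 0, 0, 0, 0.0365, 0, 0, 0, -0.0016, -0.049, 0, 0, 0, -0.0336, -0.0016, -0.049, 0, 0, 0, -0.0336, -0.0016, -0.049, 0, 0, 0, -0.0336, -0.0016, -0.049, 0, 0, 0, -0.0336, -0.0016, -0.049, 0, 0, 0, -0.0336, -0.0016, -0.049, 0, 0, 0, -0.0336, -0.0016, -0.049, 0, 0, 0, -0.0336, -0.0016, -0.049, 0, 0, 0, -0.0336, -0.0016, -0.049, 0, 0, 0, -0.0336, 0, 0, 0, 0, 0, 0, 0, 0, 0, 0, 0, 0], grip=0.745)

```text
clock: 12.52
ee_pos: [527.7, -214.3, 169.8]
tcp_rot: [0.462, -0.462, 0.536, -0.535]
wrist_force: [0.0, 0.3, 0.9]
gripper_width: 70.0
```

```bash
python3 look.py w1
python3 - <<'E'
from h import *; import pickle
s,w=pickle.load(open('w1.pkl','rb'))
z=q2R(s['tcp_rot'])[:,2];print('yaw',np.degrees(np.arctan2(z[1],z[0])))
g=w['image'].astype(int)
h=cv2.cvtColor(w['image'],cv2.COLOR_RGB2HSV)
print([(r,h[r,262].tolist()) for r in range(196,262,3)])
E
```

```text
12.5167 [ 527.7 -214.3  169.8] [ 0.989 -0.146 -0.   ] [0.  0.3 0.9]
yellow [262. 140.] [19. 61.] 90 [ 536.1 -161.3]
yellow [261. 102.] [21. 62.] 90 [ 540.1 -131.4]
yellow [261.  64.] [33. 64.] 90 [ 544.2 -103.6]
brown [261. 112.] [181.  72.] 90 [ 538.5 -142.3]
brown [57. 39.] [51. 24.] 78 [369.3 -46.8]
brown [107.  33.] [63. 21.] 83 [416.8 -51.2]
red [261. 200.] [53. 54.] 90 [ 529.1 -205.7]
yaw -8.419953710791177
[(196, [0, 207, 91]), (199, [0, 203, 113]), (202, [1, 198, 161]), (205, [1, 198, 165]), (208, [0, 196, 165]), (211, [1, 198, 165]), (214, [1, 197, 166]), (217, [1, 197, 166]), (220, [0, 197, 166]), (223, [1, 195, 175]), (226, [1, 191, 175]), (229, [1, 136, 174]), (232, [19, 12, 166]), (235, [20, 9, 168]), (238, [20, 9, 173]), (241, [25, 9, 173]), (244, [25, 9, 173]), (247, [17, 10, 174]), (250, [21, 10, 174]), (253, [21, 10, 175]), (256, [25, 9, 175]), (259, [20, 9, 172])]
```

View pics/w1.png

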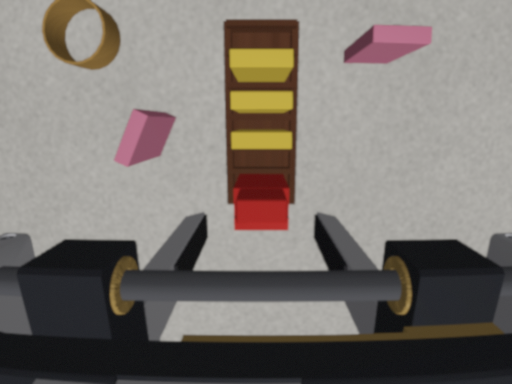

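Run:
```python
from h import *; import pickle
s,w=pickle.load(open('w1.pkl','rb'))
h=cv2.cvtColor(w['image'],cv2.COLOR_RGB2HSV)
m=cv2.inRange(h,(0,150,135),(5,255,255))
for c in blobs(m,100):
    x,y,a,b=cv2.boundingRect(c);print(x,y,a,b,cast(w,[(x+a/2-.5,y-.5),(x+a/2-.5,y+b-.5)],125,s).round(1)[:,:2].tolist(),w['image'][222:232,262,0].tolist())
```

```text
234 188 55 41 [[530.7, -195.2], [525.9, -227.7]] [172, 175, 176, 175, 175, 176, 175, 174, 172, 168]
```

The red wedge's block top is at rows 201–221 around (261,211), which puts it at (528.2,-213.5), under the jaws. Its slope faces rack -y, as the frame needs. Three spacers remain in the rack.

>>> jog_arm(series=[0.0007, 0.0008, -0.0227, 0, 0, 0, 0, 0, -0.0227, 0, 0, 0, 0, 0, -0.0227, 0, 0, 0, 0, 0, -0.0227, 0, 0, 0, 0, 0, 0, 0, 0, 0, 0, 0, 0, 0, 0, 0])

```text
clock: 13.07
ee_pos: [527.9, -210.0, 101.0]
tcp_rot: [0.463, -0.464, 0.535, -0.533]
wrist_force: [-0.9, -0.4, -0.2]
gripper_width: 70.1
```

>>> jog_arm(series=[0, 0, 0, 0, 0, 0, 0, 0, 0, 0, 0, 0, 0, 0, 0, 0, 0, 0, 0, 0, 0, 0, 0, 0, 0, 0, 0, 0, 0, 0, 0, 0, 0, 0, 0, 0], grip=0.35, force=30)

```text
clock: 13.57
ee_pos: [529.0, -212.6, 102.8]
tcp_rot: [-0.463, 0.463, -0.534, 0.535]
wrist_force: [-0.6, 0.1, 1.7]
gripper_width: 39.8
```

>>> jog_arm(series=[0, 0, 0.02, 0, 0, 0, 0, 0, 0.039, 0, 0, 0, 0, 0, 0.039, 0, 0, 0, 0, 0, 0.039, 0, 0, 0, 0.0017, 0.0463, 0, 0, 0, 0.034, 0.0017, 0.0463, 0, 0, 0, 0.034, 0.0017, 0.0463, 0, 0, 0, 0.034, 0.0017, 0.0463, 0, 0, 0, 0.034, 0.0017, 0.0463, 0, 0, 0, 0.034, 0.0017, 0.0463, 0, 0, 0, 0.034, 0.0017, 0.0463, 0, 0, 0, 0.034, 0.0017, 0.0463, 0, 0, 0, 0.034, 0.0017, 0.0463, 0, 0, 0, 0.034, 0, 0, 0, 0, 0, 0, 0, 0, 0, 0, 0, 0, 0, 0, 0, 0, 0, 0])

```text
clock: 14.9
ee_pos: [539.8, 99.8, 204.5]
tcp_rot: [-0.523, 0.524, -0.475, 0.475]
wrist_force: [-0.4, 0.9, -1.6]
gripper_width: 40.0
```

```bash
python3 look.py f3
python3 - <<'E'
from h import *; import pickle
s,w=pickle.load(open('f3.pkl','rb'))
z=q2R(s['tcp_rot'])[:,2];print('yaw',np.degrees(np.arctan2(z[1],z[0])))
g=cv2.GaussianBlur(w['image'].astype(float),(0,0),.7)
for c in(250,262,274):
    p=g[30:262,c-2:c+3].mean(1);d=np.abs(np.gradient(p,axis=0)).sum(1)
    print(c,[(30+i,int(d[i])) for i in range(1,len(d)-1) if d[i]>18 and d[i]>=d[i-1] and d[i]>d[i+1]])
E
```

```text
14.9 [539.8  99.8 204.5] [ 0.995  0.097 -0.001] [-0.4  0.9 -1.6]
yellow [248. 321.] [28. 41.] 90 [540.9 -47.7]
yellow [260. 172.] [16. 49.] 90 [537.8 120.3]
brown [248. 319.] [32. 61.] 90 [541.3 -65.4]
brown [126. 235.] [10. 39.] 90 [393.4  29.6]
brown [263. 118.] [90. 64.] 90 [535.4 170.1]
red [260. 227.] [74. 73.] 90 [542.4  73.3]
yaw 5.560156831810552
250 [(52, 77), (72, 32), (167, 56), (182, 58), (188, 52), (236, 23)]
262 [(52, 78), (72, 34), (155, 25), (158, 36), (163, 26), (167, 55), (182, 59), (188, 51), (236, 22)]
274 [(52, 78), (72, 38), (155, 23), (163, 29), (168, 56), (182, 59), (188, 51), (236, 23)]
```

View pics/f3.png

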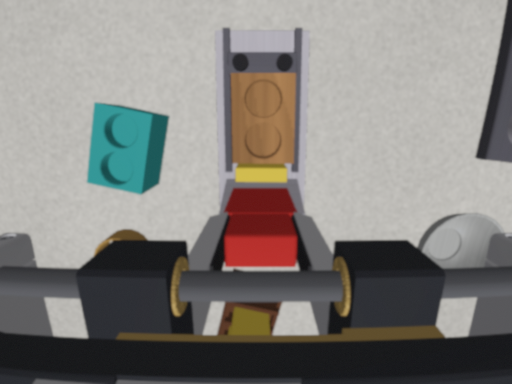

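The spacer stands upright against the mould, its top at rows 167–182. The wedge foot's front edge is at row 188, above the slot. I check the clearance before lowering.

Run:
```python
from h import *; import pickle
s,w=pickle.load(open('f3.pkl','rb'))
for n,r,z in(('stop far',52.5,62),('mould+y',72.5,72),('sp front',167.5,100),('sp back',182.5,100),('wedge foot front',188.5,111.7),('head front',236.5,226)):
    print(n,cast(w,(262,r),z,s)[0].round(1))
```

```text
stop far [528.  235.7  62. ]
mould+y [530.  214.9  72. ]
sp front [538.8 125.1 100. ]
sp back [540.2 110.6 100. ]
wedge foot front [540.5 107.4 111.7]
head front [540.1 107.  226. ]
```

>>> jog_arm(series=[0, 0.0024, 0, 0, 0, 0, 0, 0, -0.012, 0, 0, 0, 0, 0, -0.015, 0, 0, 0, 0, 0, -0.016, 0, 0, 0, 0, 0, -0.016, 0, 0, 0, 0, 0, -0.016, 0, 0, 0, 0, 0, -0.014, 0, 0, 0, 0, 0, 0, 0, 0, 0, 0, 0, 0, 0, 0, 0])

```text
clock: 15.7
ee_pos: [539.3, 102.0, 136.8]
tcp_rot: [-0.523, 0.524, -0.476, 0.475]
wrist_force: [0.2, -0.3, -0.5]
gripper_width: 39.7
```

>>> jog_arm(series=[0, 0, -0.004, 0, 0, 0, 0, 0, -0.004, 0, 0, 0, 0, 0, 0, 0, 0, 0])

```text
clock: 15.95
ee_pos: [540.2, 102.0, 132.1]
tcp_rot: [0.524, -0.524, 0.475, -0.475]
wrist_force: [-0.6, 0.0, -1.4]
gripper_width: 39.8
```

>>> jog_arm(series=[0, 0, -0.0027, 0, 0, 0, 0, 0, -0.0027, 0, 0, 0, 0, 0, 0, 0, 0, 0])

```text
clock: 16.2
ee_pos: [539.9, 102.0, 127.8]
tcp_rot: [-0.524, 0.524, -0.475, 0.475]
wrist_force: [-0.6, 0.9, -0.2]
gripper_width: 40.3
```

>>> jog_arm(series=[0, 0, -0.002, 0, 0, 0, 0, 0, -0.002, 0, 0, 0, 0, 0, 0, 0, 0, 0])

```text
clock: 16.45
ee_pos: [539.8, 102.0, 124.7]
tcp_rot: [-0.523, 0.524, -0.475, 0.475]
wrist_force: [-1.2, 0.4, -0.8]
gripper_width: 39.3
```

>>> jog_arm(series=[0, 0, -0.002, 0, 0, 0, 0, 0, 0, 0, 0, 0])

```text
clock: 16.62
ee_pos: [539.9, 102.0, 123.3]
tcp_rot: [-0.523, 0.524, -0.475, 0.475]
wrist_force: [-0.2, 0.1, -1.8]
gripper_width: 39.8
```

>>> jog_arm(series=[0, 0, -0.002, 0, 0, 0, 0, 0, -0.001, 0, 0, 0, 0, 0, 0, 0, 0, 0])

```text
clock: 16.87
ee_pos: [540.2, 102.3, 121.2]
tcp_rot: [0.524, -0.523, 0.475, -0.475]
wrist_force: [-0.3, 1.0, -0.6]
gripper_width: 39.8
```

>>> jog_arm(series=[0, 0, -0.002, 0, 0, 0, 0, 0, 0, 0, 0, 0])

```text
clock: 17.03
ee_pos: [540.4, 102.6, 120.0]
tcp_rot: [0.524, -0.523, 0.475, -0.475]
wrist_force: [0.2, 2.7, -0.2]
gripper_width: 39.8
```

>>> jog_arm(series=[0, 0, -0.002, 0, 0, 0, 0, 0, 0, 0, 0, 0])

```text
clock: 17.2
ee_pos: [540.5, 102.9, 119.1]
tcp_rot: [0.524, -0.523, 0.475, -0.475]
wrist_force: [-0.8, 5.0, 4.3]
gripper_width: 40.3
```

>>> jog_arm(series=[0, 0, -0.002, 0, 0, 0, 0, 0, 0, 0, 0, 0])

```text
clock: 17.37
ee_pos: [540.6, 103.0, 119.0]
tcp_rot: [0.524, -0.523, 0.475, -0.475]
wrist_force: [-3.6, 4.7, 10.4]
gripper_width: 40.1
```

>>> jog_arm(series=[0, 0, 0, 0, 0, 0, 0, 0, 0, 0, 0, 0, 0, 0, 0, 0, 0, 0, 0, 0, 0.02, 0, 0, 0, 0, 0, 0.02, 0, 0, 0, 0, 0, 0.02, 0, 0, 0, 0, 0, 0, 0, 0, 0], grip=0.6)

```text
clock: 17.95
ee_pos: [542.3, 101.5, 164.5]
tcp_rot: [0.525, -0.522, 0.474, -0.477]
wrist_force: [-0.6, -0.4, 0.1]
gripper_width: 56.1
```

>>> jog_arm(series=[0, 0, 0, 0, 0, 0, 0, 0, 0, 0, 0, 0, 0, 0, 0, 0, 0, 0, 0, 0, 0, 0, 0, 0, 0, 0, 0, 0, 0, 0, 0, 0, 0, 0, 0, 0, 0, 0, 0, 0, 0, 0, 0, 0, 0, 0, 0, 0], grip=0)

```text
clock: 18.62
ee_pos: [540.0, 101.9, 161.6]
tcp_rot: [-0.524, 0.524, -0.475, 0.475]
wrist_force: [-0.0, 0.5, -0.2]
gripper_width: 6.3
```

```bash
python3 look.py f4
```

```text
18.6167 [540.  101.9 161.6] [ 0.995  0.097 -0.   ] [-0.   0.5 -0.2]
yellow [260. 184.] [21. 59.] 90 [538.3 120.3]
brown [261. 323.] [24. 26.] 5 [553.7 -32.9]
brown [115. 255.] [52. 21.] 20 [402.7  28.6]
brown [262. 120.] [105.  75.] 90 [535.2 170.2]
red [261. 216.] [41. 56.] 90 [540.6 100.8]
```

View pics/f4.png

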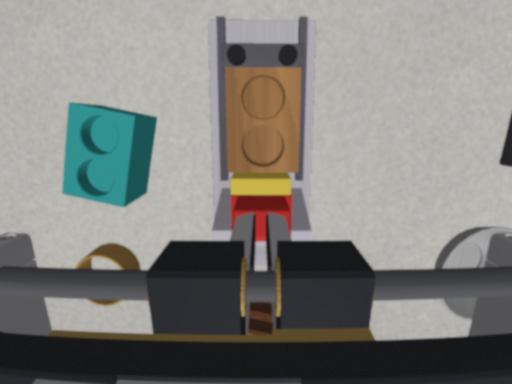

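The wedge stands in the slot against the spacer, with the mould, spacer and wedge in line and the fingers over its head. Now I press down on it.

>>> jog_arm(series=[0, 0, -0.004, 0, 0, 0, 0, 0, -0.004, 0, 0, 0, 0, 0, -0.003, 0, 0, 0, 0, 0, 0, 0, 0, 0, 0, 0, 0, 0, 0, 0])

```text
clock: 19.08
ee_pos: [539.9, 102.0, 153.2]
tcp_rot: [-0.523, 0.524, -0.475, 0.475]
wrist_force: [-0.4, -0.4, 0.1]
gripper_width: 0.5
```

>>> jog_arm(series=[0, 0, -0.002, 0, 0, 0, 0, 0, -0.002, 0, 0, 0, 0, 0, 0, 0, 0, 0])

```text
clock: 19.33
ee_pos: [540.4, 102.0, 152.5]
tcp_rot: [0.524, -0.523, 0.475, -0.475]
wrist_force: [-3.2, -0.9, 8.9]
gripper_width: 0.5
```

>>> jog_arm(series=[0, 0, -0.002, 0, 0, 0, 0, 0, 0, 0, 0, 0])

```text
clock: 19.5
ee_pos: [540.6, 102.0, 152.4]
tcp_rot: [0.524, -0.523, 0.475, -0.476]
wrist_force: [-6.3, -0.3, 14.6]
gripper_width: 0.2
```

>>> jog_arm(series=[-0.0007, 0, -0.001, 0, 0, 0, 0, 0, 0, 0, 0, 0, 0, 0, 0, 0, 0, 0, 0, 0, 0, 0, 0, 0])

```text
clock: 19.83
ee_pos: [540.6, 102.0, 152.4]
tcp_rot: [0.524, -0.523, 0.474, -0.476]
wrist_force: [-6.3, -1.0, 16.9]
gripper_width: 0.2
```

>>> jog_arm(series=[-0.0004, 0, -0.001, 0, 0, 0, 0, 0, 0, 0, 0, 0, 0, 0, 0, 0, 0, 0, 0, 0, 0, 0, 0, 0, 0, 0, 0, 0, 0, 0, 0, 0, 0, 0, 0, 0])

```text
clock: 20.33
ee_pos: [540.6, 102.0, 152.4]
tcp_rot: [0.524, -0.523, 0.474, -0.476]
wrist_force: [-6.5, 0.8, 19.9]
gripper_width: 0.2
```

>>> jog_arm(series=[-0.0004, 0, -0.0003, 0, 0, 0, 0, 0, 0, 0, 0, 0, 0, 0, 0, 0, 0, 0, 0, 0, 0, 0, 0, 0, 0, 0, 0, 0, 0, 0, 0, 0, 0, 0, 0, 0, 0, 0, 0, 0, 0, 0, 0, 0, 0, 0, 0, 0, 0, 0, 0, 0, 0, 0, 0, 0, 0, 0, 0, 0, 0, 0, 0, 0, 0, 0, 0, 0, 0, 0, 0, 0])

```text
clock: 21.33
ee_pos: [540.6, 102.0, 152.4]
tcp_rot: [0.525, -0.523, 0.474, -0.476]
wrist_force: [-5.7, 0.1, 20.2]
gripper_width: 0.7
```

```bash
python3 look.py f5
python3 - <<'E'
from h import *; import pickle
from bench import env
s,w=pickle.load(open('f5.pkl','rb'))
S=env.snapshot('scene');
a=w['image'][20:250,190:340,::-1];b=S['image'][140:260,150:360,::-1]
a=cv2.resize(a,(391,600));b=cv2.resize(b,None,fx=1.9,fy=1.9,interpolation=cv2.INTER_CUBIC)
o=np.zeros((600,391+b.shape[1],3),np.uint8);o[:,:391]=a;o[:b.shape[0],391:]=b;cv2.imwrite('pics/f5c.png',o)
print(o.shape,env.read_state()['wrist_force'].round(1))
E
```

```text
21.3333 [540.6 102.  152.4] [0.995 0.097 0.004] [-5.7  0.1 20.2]
yellow [260. 186.] [22. 61.] 90 [538.3 120.2]
brown [260. 318.] [33.  8.] 90 [552.5 -20.9]
brown [ 98. 304.] [41.  9.] 2 [388.7 -22.8]
brown [108. 257.] [53. 20.] 14 [401.7  30.9]
brown [262. 120.] [109.  77.] 90 [535.2 170.1]
red [260. 220.] [60. 41.] 0 [540.5 101.7]
(600, 790, 3) [-6.5 -0.1 20. ]
```

View pics/f5c.png

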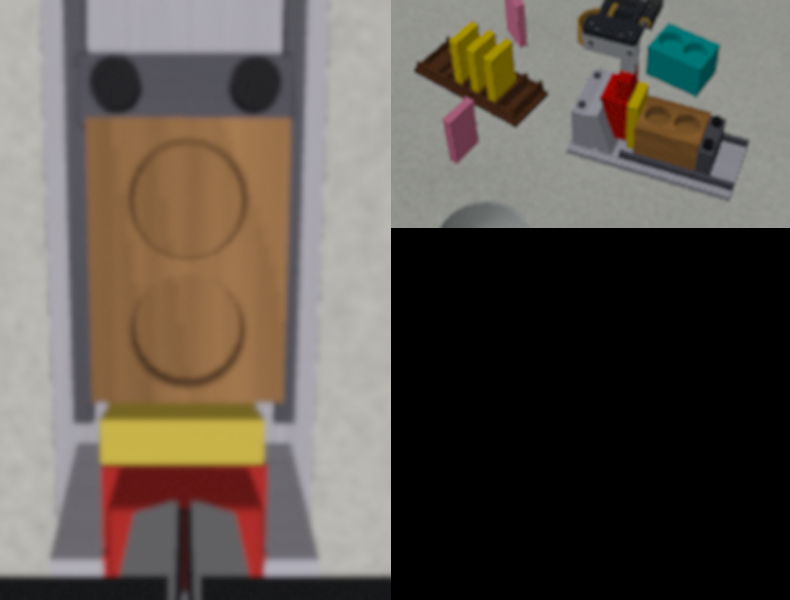

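The row is closed: stop, mould, spacer, wedge and cheek with no gaps, and three spacers remain in the rack. The push has held at 20 N for over 1 s.

```bash
python3 -c "
from bench import env
print(env.job_done()); s=env.read_state(); print(s['clock'],s['wrist_force'],s['ee_pos'])"
```

```text
the job is handed in; nothing more can be done
None
the job is handed in; nothing more can be done
```

The job is handed in at about 21.4 s, with the arm still pressing on the wedge; no verdict was reported.

- **Mould:** I slid it about 11 mm until it stopped moving and the push force rose to about 11 N. The later pictures show no gap at the stop.
- **Spacer:** the seated gap measured about 27.5 mm, so one spacer was needed. It stands upright against the mould, and the other three are still in the rack.
- **Wedge:** it went into the slot with its slope against the cheek. I let go of it and pressed on its head with the closed fingertips. Its foot ended about 14 mm above the plate; the measured gap predicted about 15 mm.

**Last checks:** the downward push held at 20 N for over 1 s with no further movement, and the final pictures show the whole row closed up. The one imperfection is a steady sideways force of about 6 N along x while pressing, which two small corrections did not remove. A state reading after the hand-in was refused, so nothing was measured after that point.

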